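# Swing out the folding hook and hang up the work lamp

## Task

Swing the red folding hook on the blue tool panel all the way out, square to the panel, then hang the work lamp on it by its orange loop, with the white lens facing away from the panel. Do not drop or tip over the lamp, and leave the other things on the bench where they are.

Things in the scene. Friction and masses are not known exactly. Their poses are not given: they have to be found in the camera images.
- lamp_center (a point): Work lamp that stands loose and upright on the bench: aluminium body 80 wide (its x) x 36 deep (its y) x 75 tall on a black rubber foot 84 x 50 x 10, white lens on its -y face, dark fins on its +y face; on top a rigid upright orange loop. 151 tall in all, 0.28 to 0.49 kg. This point is half-way up (75.5 above its underside) on its centre line; z up, x along the loop's width.
- lamp_eye (a point): Underside of the top bar of the lamp's orange loop, at mid-width: the face that rests on the hook; 143 above the lamp's underside. The loop lies in the lamp's x-z plane, 50 wide outside, 36 inside, 12 thick (y); its top bar is 8 high (loop top 8 above this point), its two straight upright legs run down to the body's top 58 below this point. It can be held across the outside of the legs, e.g. 15 below this point. Axes as the lamp's.
- hook (a joint): Folding hook's angle: 0 folded flat along the panel, 1.57 fully unfolded, square to the panel and pointing out from its front (end stop). It starts between 0 and 0.2. It turns level about an upright pin; a stiff hinge (about 0.2 N m of friction) that stays where it is left. Growing = counter-clockwise seen from above.
- hook_pivot (a point): On the hinge pin's axis at the height of the red hook arm's upper face, 208 above the bench. It turns with the hook: the arm runs from here along its own -x for 140; z up. The arm is a level red bar 10 thick (its y) and 16 high (upper face at this point's height); between the pin and the upturned end the upper face is flat and free. A steel fork holds the arm at the pin and covers its first 10, reaching 9 above the upper face.
- hook_tip (a point): Red hook arm's outer end, at the upper face's height, 135 from the pin: here a 10 x 10 upturned end rises 15 above the arm's upper face. The folded arm's middle line stands 38 in front of the panel, so there is a 33 gap behind it for a finger. Can be pinched across its 10 thickness from above. Axes as hook_pivot.
- board: Blue upright tool panel fixed on the bench, 340 long (its x), 215 high, 12 thick, dark steel top edge; its front looks to its own -y, and on this front, near the top edge, sits the red folding hook (pin at x = +70, y = -38). Origin: at the bench, under the middle of the front face. It stands on two dark feet behind it, which reach 115 behind the front face, 15 in front of it.
- jar: Amber jar with a steel cap, 68 across, 90 high, standing; bystander. Origin: centre of underside.
- bin: Small open blue plastic bin 100 x 75 x 50 high; bystander. Origin: centre of underside.
- tape: Grey ring (roll of tape) lying flat, 90 across, 25 high; bystander. Origin: centre of underside.
- spray: Green can, 56 across, 160 high, standing; bystander. Origin: centre of underside.
- mug: White mug, 76 across, 85 high; bystander. Origin: centre of underside.
- wrench: Steel wrench lying on the bench; bystander.
- hammer: Hammer lying on the bench; bystander.

How it is judged:
By the outcome, as a careful person would: the job done as asked, in the order asked, and still so for the second after the job is handed in, with the robot touching nothing.
It also fails if it takes over 72 s, if anything falls off the work surface, if the arm or the gripper's body presses on something with over 40 N, if the wrist force passes 120 N, or if a joint passes its speed limit or range.

## Robot

A 6-joint arm with a two-finger parallel gripper is mounted at the origin on the work surface. World frame = base frame: x ahead of the robot, y to its left, z up, the work surface at z = 0. Lengths are in m, angles in degrees, forces in N, time in s.
With the tool pointing down it reaches from about 0.4 to 0.825 m from the base axis. Payload 7 kg.
Tool frame: the origin (TCP) lies midway between the tips of the shut fingers; the grasp point (between the pads) lies ctrl.tcp_to_grasp behind it (ctrl.tcp_to_grasp is the distance from the TCP to the grasp point, in m); y points along the fingers, z is the direction in which the jaws open and shut, and the axes are right-handed (so a half turn about y gives the same grasp; the last joint's range is limited). The gripper opens to 88 mm and grips with 3 to 60 N. Pads are 19 mm wide; open, the fingers measure 130 mm over their backs; the gripper's body (78 mm by 193 mm) begins 47 mm behind the grasp point.
Start: joints at [92.137, 20.546, 0.682, 0, -70.136, -16.507], TCP at [0.168, 0.654, 0.227] pointing down, gripper open.
Joint ranges: [-176.03, 176.03], [-82.01, 121.73], [-58.28, 71.71], [-173.87, 95.51], [-174.79, -0.11], [-173.66, 173.66]. Speed limits (degrees/s): [136.94, 136.94, 172.46, 180, 180, 180].

## Interface

Orientations are given as [roll, pitch, yaw] about the fixed x, y, z axes, in that order (R = Rz(yaw) Ry(pitch) Rx(roll)).
In Python, from plant import ctrl, snapshot, silhouettes gives the robot as it stands.
- The arm moves only by the shell command python3 -m pendant 'ROWS'. ROWS is JSON, a list that holds one entry, the list of rows, each a list of 7 numbers: the shift along the tool's x, y, z in cm, then the turn, a rotation vector about the tool's x, y, z in degrees, then the opening, from 0 (shut) to 1 (fully open). In form: [[[x, y, z, rx, ry, rz, hand], ...]]. A call has 1 to 12 rows; each row shifts and turns the commanded pose from where the row before left it, along the tool's axes as they then stand; what a row does not reach is not made up. A row lasts 1/12 s, in which the tool goes at most 41.7 mm and 7.16 degrees, less where a joint would pass 70% of its speed; a pose out of reach is approached as far as the arm can. A call with a gripper value outside its range is refused whole. The fingers move at their own pace and stop on an object; the grip force is fixed at half the most. Time passes only in rows, so rows that do not move let the fingers close. It gives the time, the measured TCP pose, the force and the opening at its end, in the units of the state.
- ctrl.get_obs(): the state, without advancing time (a new reading comes with each control period).
- snapshot(name): name is "scene" or "top"; returns a dict with "image" (420x560x3 uint8, red, green, blue), "camera_matrix" (3x3 intrinsics, pixels), "eye" and "orientation" of the camera in the world. Camera axes: x right, y down, z forward; pixel columns grow to the right and rows downward; lengths in m; the calibration is good to about 2 mm. A picture is of the moment at which its call begins. There is no depth.
- ctrl.close_job(): hands the job in, once; it reports no verdict.
Trained networks look in a picture, given as the dict that the camera call returned (one of the last four; its "shot" number tells which), for a name from the list of things; names that differ only in an ending like _2 or _b are one class to them, and where a whole thing is asked for, a point or a joint stands for the part that bears it (a point fixed in the world has none). Each returns a list of dicts, best first, with "confidence" (0 to 1); they miss things now and then, are a little off and sometimes report something else, mostly with a low value. They report only what shows in the picture. A call takes as long as a camera call.
- silhouettes(picture, thing): "mask" (420x560 bool, what is visible of it) and "bbox" ([left, top, width, height] in pixels, round what is visible of it).
The state is a dict: "clock": time; "joint_pos": joint angles; "qvel": joint speeds; "tau": joint torques, N m; "tool_pos": TCP position; "orientation": TCP orientation; "force": force on the tool from outside, world axes, zero at the start; "moment": the same for the moment, N m; "opening": finger opening in m.
Only numpy, scipy, OpenCV 4.12 (cv2) and the standard library are available. Lean on these libraries where they do the work, as an engineer would, in place of code of your own. Each camera call takes 0.05 s, during which the arm holds its last target.

## Working session

There is one attempt and no reset: what is moved stays moved. The work goes in short steps, Python scripts to look and compute and a shell command to move; the robot and the scene stay as the last step left them, time stands still between calls to the robot, and variables do not carry over. Pictures are saved under pics/ and viewed, and the job is handed in when it is done.

```bash
ls; mkdir -p pics; python3 - <<'E'
from plant import ctrl, snapshot, silhouettes
import cv2
o=ctrl.get_obs()
for k in o: print(k,o[k])
print(ctrl.tcp_to_grasp)
for n in("scene","top"):
    s=snapshot(n); cv2.imwrite(f"pics/{n}0.png",s["image"][:,:,::-1]); print(n,s["camera_matrix"],s["eye"],s["orientation"],s.keys())
    for t in ("lamp_center","hook","board","jar","bin","tape","spray","mug","wrench","hammer"):
        print(t,[(round(r["confidence"],2),r["bbox"]) for r in silhouettes(s,t)][:2])
E
```

```text
pics
clock 0.0
joint_pos [ 9.21380213e+01  2.05914051e+01  6.34566696e-01 -1.80075279e-02
 -7.01371528e+01 -1.65085290e+01]
qvel [-0.0881269   0.03771528 -0.08715838 -0.03872882 -0.04030759  0.01726448]
tau [-8.07803626e-04 -5.82713842e+01  2.93068850e+01  6.99778005e+00
  7.14774389e-03 -1.51418249e-04]
tool_pos [0.16742833 0.65340464 0.22563571]
orientation [-8.99050729e+01  1.04801455e-02  1.65623369e+02]
force [0.318595   0.55150817 0.32929885]
moment [-0.03562974 -0.04982338  0.01762236]
opening 0.08785391314910575
0.0188
scene [[492.24374255   0.         282.10180097]
 [  0.         492.24374255 205.08560395]
 [  0.           0.           1.        ]] [1.21713256 0.53184067 1.05281226] [-136.60955573   -0.78252208  133.52271964] dict_keys(['image', 'camera_matrix', 'eye', 'orientation', 'shot'])
lamp_center [(0.55, [200.5, 173.1, 37.3, 57.4])]
hook [(0.58, [395.4, 224.2, 39.0, 49.3])]
board [(0.56, [365.1, 218.4, 123.0, 166.1]), (0.37, [258.4, 269.1, 30.4, 37.4])]
jar [(0.63, [268.7, 214.1, 24.3, 42.8])]
bin [(0.71, [267.9, 165.9, 39.2, 41.6]), (0.32, [201.1, 170.5, 36.5, 57.7]
[... 407 characters left out ...]
8  1.02984935] [-175.53097958    0.52724592  -88.78626121] dict_keys(['image', 'camera_matrix', 'eye', 'orientation', 'shot'])
lamp_center [(0.64, [337.7, 179.0, 30.6, 39.3])]
hook [(0.91, [102.0, 210.2, 14.5, 69.6]), (0.22, [62.3, 160.4, 79.7, 164.1])]
board [(0.62, [62.0, 160.4, 80.7, 164.3])]
jar [(0.62, [260.8, 200.8, 22.5, 29.1])]
bin [(0.93, [306.0, 258.6, 38.3, 45.7]), (0.39, [102.6, 218.2, 13.7, 62.6])]
tape [(0.95, [224.7, 150.1, 32.7, 38.1])]
spray [(0.8, [171.3, 117.6, 35.2, 41.9])]
mug [(0.81, [280.0, 126.8, 36.6, 41.4]), (0.53, [338.7, 179.4, 29.1, 39.4])]
wrench [(0.88, [213.6, 247.8, 58.5, 55.0])]
hammer [(0.71, [401.7, 194.5, 62.6, 102.4]), (0.43, [211.9, 251.6, 57.7, 49.6])]
```

```bash
python3 - <<'E'
import cv2
for n,(x,y,w,h) in {"scene":(150,120,360,270),"top":(40,90,440,260)}.items():
    i=cv2.imread(f"pics/{n}0.png")[y:y+h,x:x+w]
    f=800/w if h*800/w<600 else 600/h
    cv2.imwrite(f"pics/{n}0z.png",cv2.resize(i,None,fx=f,fy=f,interpolation=2)); print(n,f)
E
```

```text
scene 2.2222222222222223
top 1.8181818181818181
```

View pics/scene0z.png

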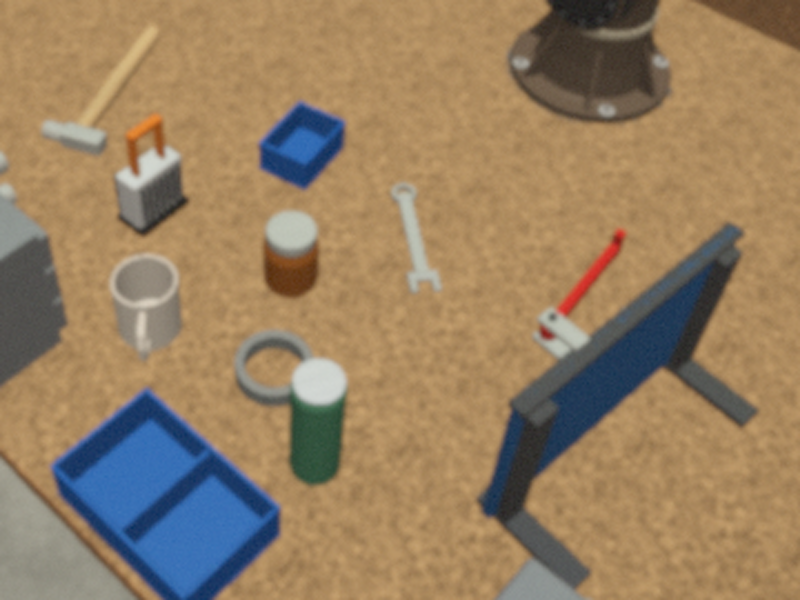

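View pics/top0z.png

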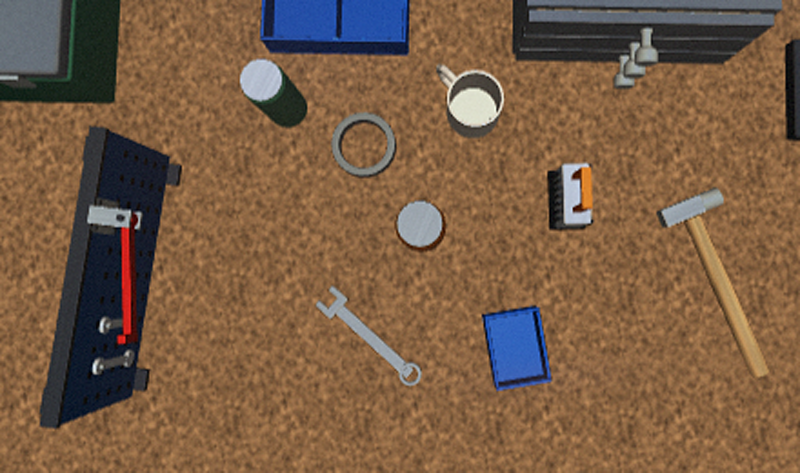

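```bash
cat > h.py <<'E'
import numpy as np, cv2
from scipy.spatial.transform import Rotation as R
from plant import ctrl, snapshot, silhouettes
def Rc(s): return R.from_euler('xyz',s["orientation"],degrees=True).as_matrix()
def proj(s,P):
    p=(np.atleast_2d(P)-s["eye"])@Rc(s); q=p@s["camera_matrix"].T; return q[:,:2]/q[:,2:]
def back(s,uv,z):
    d=np.c_[np.atleast_2d(uv),np.ones(len(np.atleast_2d(uv)))]@np.linalg.inv(s["camera_matrix"]).T@Rc(s).T
    e=np.array(s["eye"]); return e+d*((z-e[2])/d[:,2])[:,None]
def save(s,name,box=None):
    i=s["image"][:,:,::-1]
    if box: x,y,w,h=box; i=i[y:y+h,x:x+w]
    f=min(800/i.shape[1],600/i.shape[0]); cv2.imwrite(f"pics/{name}.png",cv2.resize(i,None,fx=f,fy=f,interpolation=2)); print("zoom",f)
def hsv(s): return cv2.cvtColor(s["image"],cv2.COLOR_RGB2HSV)
def red(s): h=hsv(s); return ((h[...,0]<4)|(h[...,0]>175))&(h[...,1]>200)&(h[...,2]>90)
def orange(s): h=hsv(s); return (h[...,0]>=8)&(h[...,0]<=16)&(h[...,1]>215)&(h[...,2]>150)
E
python3 - <<'E'
from h import *
s=snapshot("top"); save(s,"t1",(60,155,110,175)); 
c=snapshot("scene"); save(c,"s1",(360,200,140,130)); save(c,"s1l",(190,160,60,70))
for n,m in(("red",red),("or",orange)):
  for k,p in(("t",s),("s",c)):
    l=cv2.connectedComponentsWithStats(m(p).astype(np.uint8))[2]
    print(n,k,[list(r) for r in l[1:] if r[4]>15])
E
```

```text
zoom 3.4285714285714284
zoom 4.615384615384615
zoom 8.571428571428571
red t [[np.int32(105), np.int32(215), np.int32(7), np.int32(64), np.int32(284)]]
red s [[np.int32(404), np.int32(226), np.int32(25), np.int32(34), np.int32(82)]]
or t []
or s []
```

View pics/t1.png

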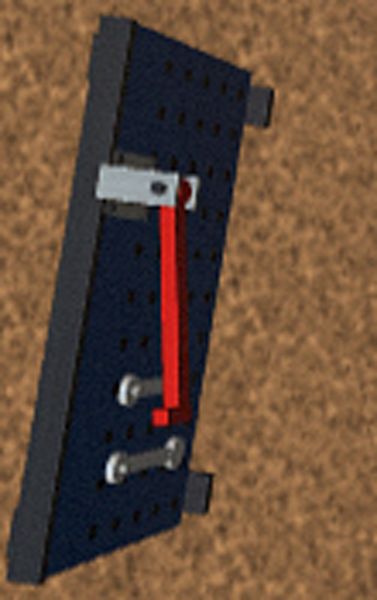

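View pics/s1.png

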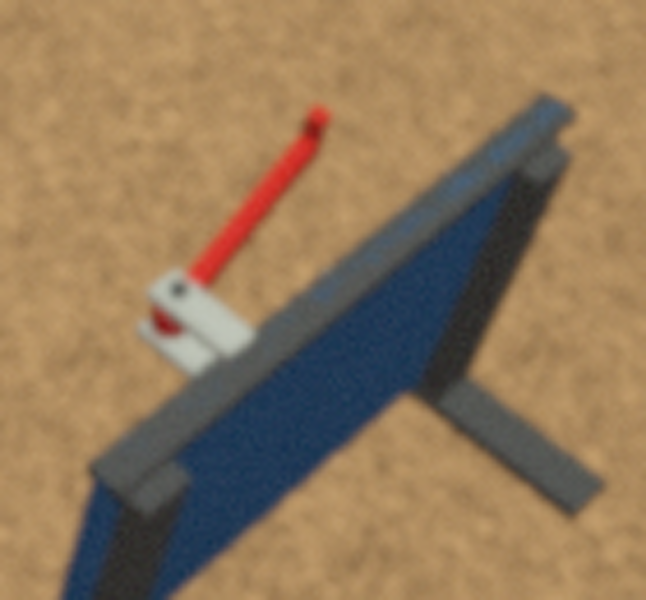

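View pics/s1l.png

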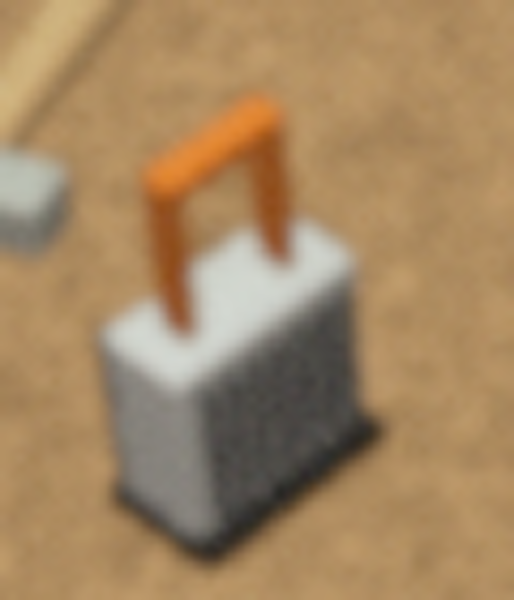

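```bash
python3 - <<'E'
from h import *
s=snapshot("top"); c=snapshot("scene")
def px(b,f,u,v): return ((u+.5)/f-.5+b[0],(v+.5)/f-.5+b[1])
T=lambda u,v: px((60,155),3.42857,u,v); S=lambda u,v: px((360,200),4.61538,u,v); L=lambda u,v:px((190,160),8.5714,u,v)
def show(n,z,t=None,sc=None):
    if t: print(n,'top',back(s,t,z)[0].round(4))
    if sc: print(n,'sc ',back(c,sc,z)[0].round(4))
show('pin',.217,T(159,187),S(178,289))
show('tiptop',.223,T(162,417),S(319,113))
show('armstart',.208,T(167,207)); show('armend',.208,T(171,405))
show('boardF far',.215,T(134,20)); show('boardF near',.215,T(44,580))
show('boardB far',.215,T(101,15)); show('boardB near',.215,T(8,580))
show('bB near',.215,None,S(575,112)); show('bF near',.215,None,S(545,93)); show('bF far',.215,None,S(92,467))
# peg tools
show('peg1',.15,T(130,388)); show('peg1b',.15,T(165,388))
# lamp loop top
show('loop a',.151,None,L(158,185)); show('loop b',.151,None,L(266,105))
save(s,"t2l",(320,165,70,60))
E
```

```text
pin top [0.587  0.2842 0.217 ]
pin sc  [0.5855 0.2862 0.217 ]
tiptop top [0.4519 0.2724 0.223 ]
tiptop sc  [0.4528 0.2767 0.223 ]
armstart top [0.5756 0.2828 0.208 ]
armend top [0.4576 0.2739 0.208 ]
boardF far top [0.6879 0.3059 0.215 ]
boardF near top [0.3552 0.34   0.215 ]
boardB far top [0.6905 0.326  0.215 ]
boardB near top [0.3547 0.3612 0.215 ]
bB near sc  [0.3563 0.3649 0.215 ]
bF near sc  [0.3552 0.3481 0.215 ]
bF far sc  [0.6894 0.3132 0.215 ]
peg1 top [0.4626 0.3257 0.15  ]
peg1b top [0.4631 0.3033 0.15  ]
loop a sc  [ 0.6638 -0.246   0.151 ]
loop b sc  [ 0.6166 -0.2495  0.151 ]
zoom 10.0
```

View pics/t2l.png

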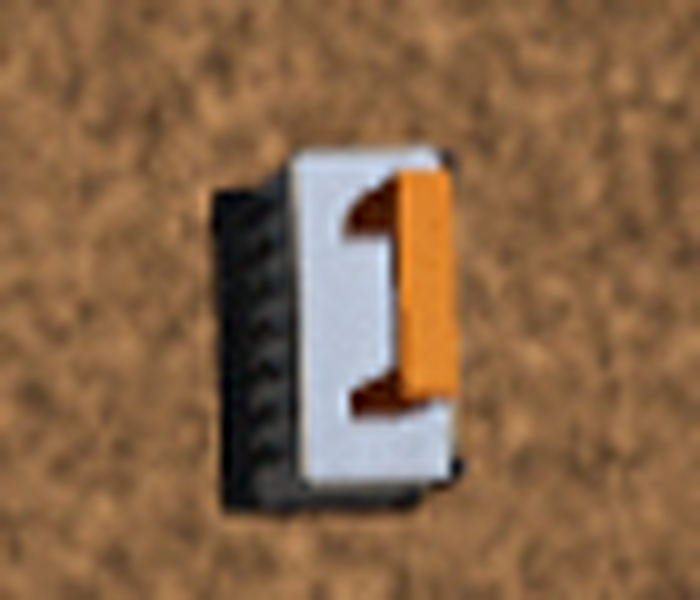

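```bash
cat >> h.py <<'E'
def delta(tgt,yaw):
    """tool-frame shift (cm) now, to reach tgt; remaining turn about tool y (deg) for tool yaw"""
    o=ctrl.get_obs(); M=R.from_euler('xyz',o["orientation"],degrees=True)
    d=M.inv().apply(np.array(tgt)-o["tool_pos"])*100
    T=R.from_euler('xyz',[-90,0,yaw],degrees=True)
    print("pos",o["tool_pos"].round(4),"rpy",o["orientation"].round(2),"F",o["force"].round(2),"t",o["clock"],"open",round(o["opening"],4))
    print("shift cm",d.round(2),"turn",(M.inv()*T).as_rotvec(degrees=True).round(2))
E
python3 -m pendant '[[[0,-1.2,0,0,6.5,0,0],[0,-1.2,0,0,6.5,0,0],[0,-1.2,0,0,6.5,0,0],[0,-1.2,0,0,6.5,0,0],[0,-1.2,0,0,6.5,0,0],[0,0,0,0,6.5,0,0],[0,0,0,0,6.5,0,0],[0,0,0,0,6.5,0,0],[0,0,0,0,6.5,0,0],[0,0,0,0,6.5,0,0],[0,0,0,0,6,0,0]]]'
python3 - <<'E'
from h import *
delta([.4696,.3009,.285],94.6); delta([.4696,.3009,.188],94.6)
s=snapshot("top")
uv=(np.array([[425,170],[431,396],[428.3,283]])+.5)/10-.5+[320,165]
print(back(s,uv,.151))
E
```

```text
clock: 2.22
tool_pos: [0.1675, 0.6538, 0.2866]
orientation: [-90.0, 0.0, 94.3]
force: [-0.3, -0.6, 0.1]
opening: 0.0198
pos [0.1675 0.6538 0.2866] rpy [-90.    0.   94.3] F [-0.31 -0.58  0.06] t 2.2167 open 0.0198
shift cm [-37.46   0.15 -27.48] turn [-0.  -0.3 -0. ]
pos [0.1675 0.6538 0.2866] rpy [-90.    0.   94.3] F [-0.31 -0.58  0.06] t 2.2167 open 0.0198
shift cm [-37.46   9.85 -27.48] turn [-0.  -0.3 -0. ]
[[ 0.66435832 -0.25098595  0.151     ]
 [ 0.61422234 -0.25256177  0.151     ]
 [ 0.63923609 -0.25184164  0.151     ]]
```

```bash
python3 -m pendant '[[[-2.5,0,-1.83,0,0,0,0],[-2.5,0,-1.83,0,0,0,0],[-2.5,0,-1.83,0,0,0,0],[-2.5,0,-1.83,0,0,0,0],[-2.5,0,-1.83,0,0,0,0],[-2.5,0,-1.83,0,0,0,0],[-2.5,0,-1.83,0,0,0,0],[-2.5,0,-1.83,0,0,0,0],[-2.5,0,-1.83,0,0,0,0],[-2.5,0,-1.83,0,0,0,0],[-2.5,0,-1.83,0,0,0,0],[-2.5,0,-1.83,0,0,0,0]]]'
python3 -m pendant '[[[-2.5,0,-1.83,0,0,0,0],[-2.5,0,-1.83,0,0,0,0],[-2.5,0,-1.83,0,0,0,0],[0,0,0,0,0,0,0]]]'
python3 - <<'E'
from h import *
delta([.4696,.3009,.188],94.6)
s=snapshot("top");save(s,"t3",(60,130,150,220)); c=snapshot("scene"); save(c,"s3",(330,120,200,200))
E
```

```text
clock: 3.27
tool_pos: [0.4114, 0.3713, 0.2869]
orientation: [-90.0, -0.0, 94.8]
force: [0.3, 0.5, 0.2]
opening: 0.0004
clock: 3.6
tool_pos: [0.4736, 0.2989, 0.2867]
orientation: [-90.0, 0.0, 94.6]
force: [-0.3, 0.4, 0.5]
opening: 0.0003
pos [0.4736 0.2989 0.2867] rpy [-9.002e+01  4.000e-02  9.462e+01] F [-0.33  0.38  0.49] t 3.6 open 0.0003
shift cm [0.24 9.87 0.39] turn [ 0.02  0.02 -0.04]
zoom 2.727272727272727
zoom 3.0
```

View pics/t3.png

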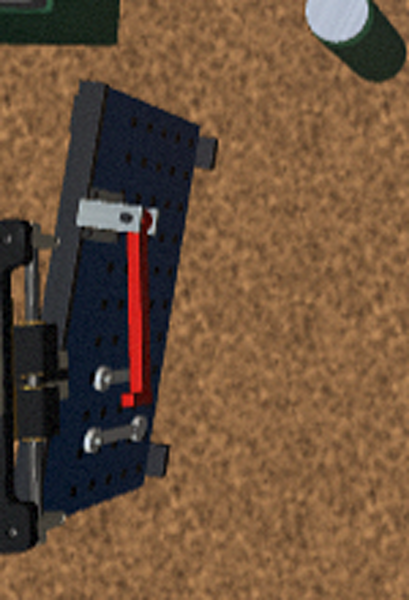

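View pics/s3.png

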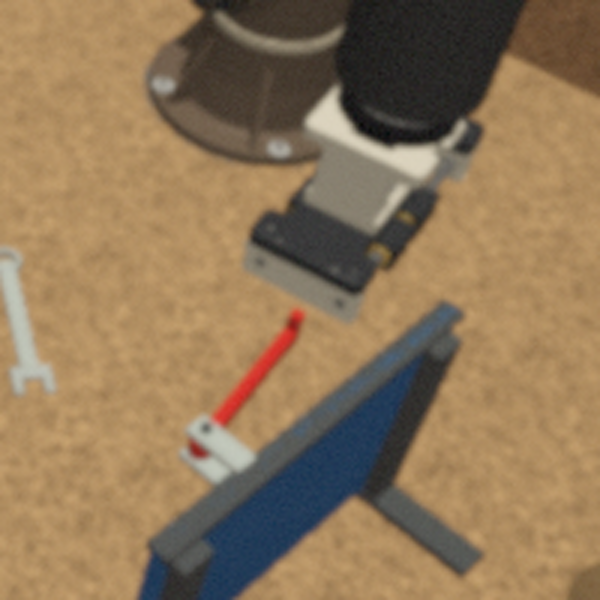

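```bash
python3 -m pendant '[[[0.12,2,0.2,0,0,0,0],[0.12,2,0.2,0,0,0,0],[0,2,0,0,0,0,0],[0,1.5,0,0,0,0,0],[0,1.2,0,0,0,0,0],[0,1.15,0,0,0,0,0],[0,0,0,0,0,0,0]]]'
python3 - <<'E'
from h import *
delta([.4696,.3009,.188],94.6)
s=snapshot("top");save(s,"t4",(60,130,150,220)); c=snapshot("scene"); save(c,"s4",(330,120,200,200))
print(back(s,[[0,0]],.1), proj(s,[[.4696,.3009,.188]]))
E
```

```text
clock: 4.28
tool_pos: [0.4656, 0.3043, 0.1858]
orientation: [-89.8, 0.1, 94.8]
force: [-0.3, -0.4, -0.6]
opening: 0.0006
pos [0.4656 0.3043 0.1858] rpy [-89.83   0.12  94.76] F [-0.29 -0.37 -0.64] t 4.2833 open 0.0006
shift cm [-0.37 -0.22 -0.37] turn [-0.17  0.16 -0.12]
zoom 2.727272727272727
zoom 3.0
[[1.10251352 0.62520085 0.1       ]] [[101.13941464 265.92781808]]
```

View pics/t4.png

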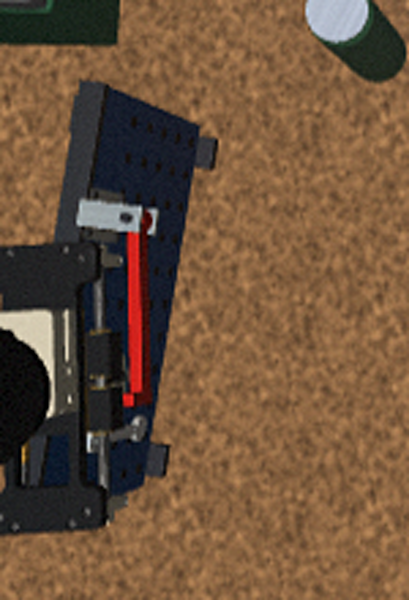

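View pics/s4.png

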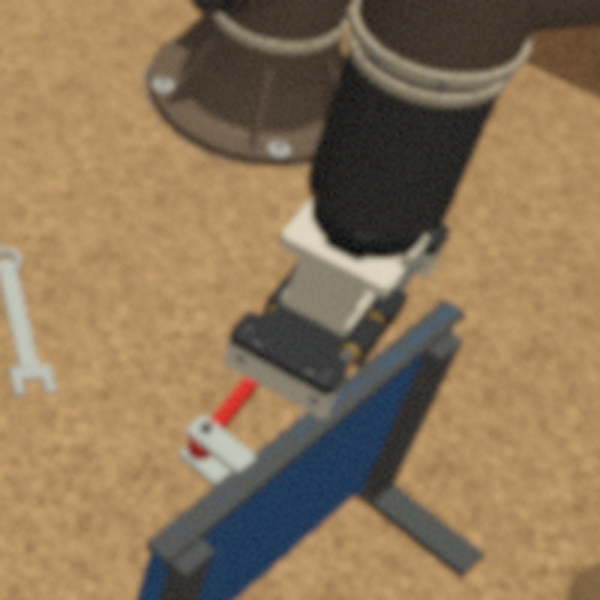

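```bash
python3 -m pendant '[[[-0.7,0,0,0,0,0,0],[-0.6,0,0,0,0,0,0],[0,0,0,0,0,0,0]]]'
python3 -m pendant '[[[-0.7,0,0.05,0,-3.3,0,0],[-0.7,0,0.05,0,-3.3,0,0],[-0.7,0,0.05,0,-3.3,0,0],[-0.7,0,0.05,0,-3.3,0,0],[-0.7,0,0.05,0,-3.3,0,0],[-0.7,0,0.05,0,-3.3,0,0],[0,0,0,0,0,0,0]]]'
python3 - <<'E'
from h import *
s=snapshot("top");save(s,"t5",(60,130,150,220)); c=snapshot("scene"); save(c,"s5",(330,120,200,200))
E
```

```text
clock: 4.63
tool_pos: [0.4685, 0.2909, 0.189]
orientation: [-90.1, -0.1, 94.6]
force: [0.1, 0.4, -0.3]
opening: 0.0004
clock: 5.22
tool_pos: [0.475, 0.2491, 0.1888]
orientation: [-90.1, -0.0, 114.5]
force: [-0.1, 0.1, -0.1]
opening: 0.0001
zoom 2.727272727272727
zoom 3.0
```

View pics/t5.png

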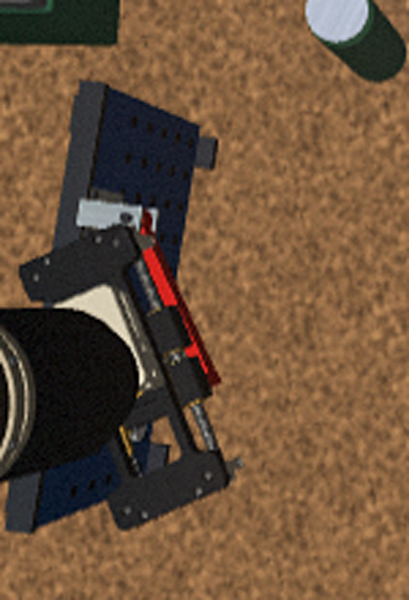

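View pics/s5.png

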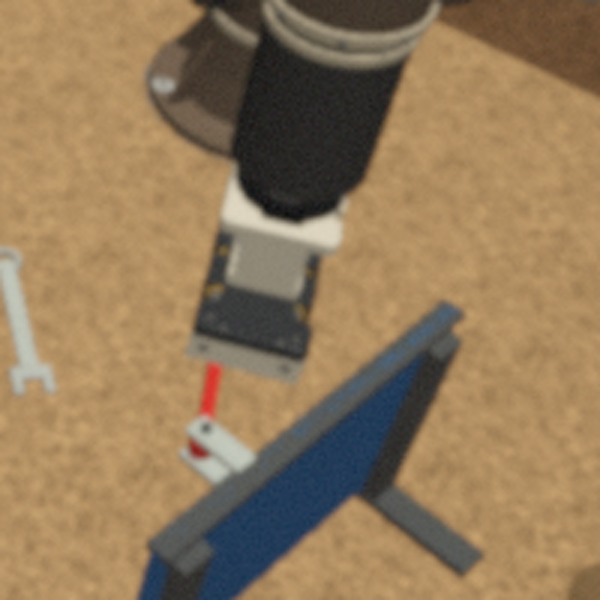

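```bash
python3 -m pendant '[[[-0.93,0,0.06,0,-4.4,0,0],[-0.93,0,0.06,0,-4.4,0,0],[-0.93,0,0.06,0,-4.4,0,0],[-0.93,0,0.06,0,-4.4,0,0],[-0.93,0,0.06,0,-4.4,0,0],[-0.93,0,0.06,0,-4.4,0,0],[-0.93,0,0.06,0,-4.4,0,0],[-0.93,0,0.06,0,-4.4,0,0],[-0.93,0,0.06,0,-4.4,0,0],[-0.93,0,0.06,0,-4.4,0,0],[-0.93,0,0.06,0,-4.4,0,0],[0,0,0,0,0,0,0]]]'
python3 - <<'E'
from h import *
s=snapshot("top");save(s,"t6",(60,130,150,220)); c=snapshot("scene"); save(c,"s6",(330,120,200,200))
p=np.array([.5863,.2852]); o=ctrl.get_obs(); r=o["tool_pos"][:2]-p
y=np.radians(o["orientation"][2]-90); d=-np.array([np.cos(y),np.sin(y)]); n=np.array([-d[1],d[0]]); print(r@d,r@n)
E
```

```text
clock: 6.32
tool_pos: [0.5432, 0.1768, 0.188]
orientation: [-90.0, 0.0, 162.9]
force: [0.3, -0.2, 0.5]
opening: 0.0007
zoom 2.727272727272727
zoom 3.0
0.11663358930853683 -0.009720818007889149
```

View pics/t6.png

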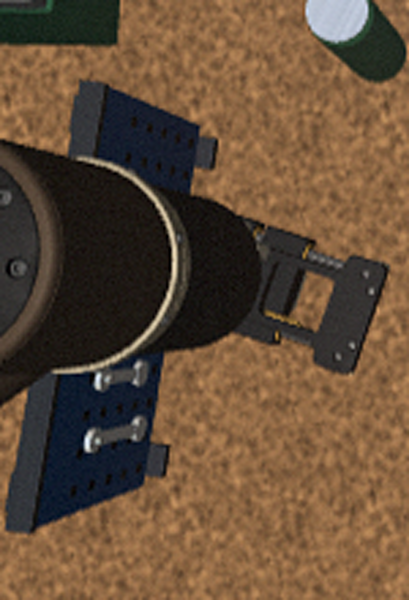

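View pics/s6.png

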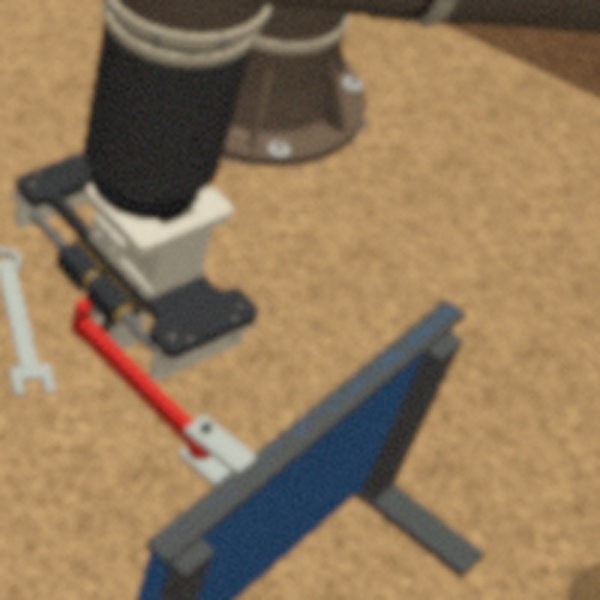

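```bash
python3 -m pendant '[[[-0.4,0,0.03,0,-2,0,0],[-0.4,0,0.03,0,-2,0,0],[-0.4,0,0.03,0,-2,0,0],[0,0,0,0,0,0,0]]]'
python3 -m pendant '[[[-0.2,0,0.02,0,-1,0,0],[-0.1,0,0,0,-0.5,0,0],[0,0,0,0,0,0,0]]]'
python3 - <<'E'
from h import *
c=snapshot("scene"); save(c,"s7",(330,190,100,100))
m=red(c);ys,xs=np.nonzero(m); 
p=back(c,np.c_[xs,ys],.205); print(len(p)); 
[vx,vy,_,_]=cv2.fitLine(p[:,:2].astype(np.float32),cv2.DIST_HUBER,0,.001,.001).ravel(); print(np.degrees(np.arctan2(vy,vx)))
E
```

```text
clock: 6.75
tool_pos: [0.5532, 0.1729, 0.188]
orientation: [-90.0, -0.0, 168.8]
force: [-0.6, -0.1, 0.3]
opening: 0.0002
clock: 7.0
tool_pos: [0.5561, 0.1721, 0.1879]
orientation: [-90.0, -0.0, 170.3]
force: [-2.0, 0.2, 0.4]
opening: 0.0005
zoom 6.0
141
81.031624
```

View pics/s7.png

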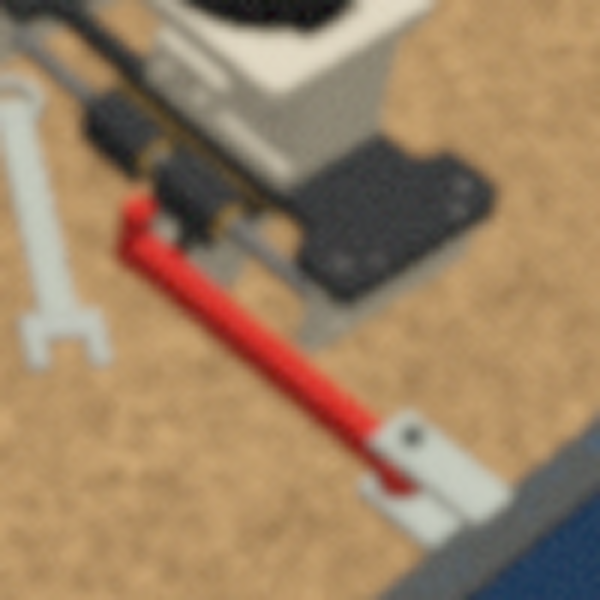

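```bash
python3 -m pendant '[[[-0.2,0,0,0,-1,0,0],[-0.2,0,0,0,-1,0,0],[0,0,0,0,0,0,0]]]'; python3 -m pendant '[[[-0.15,0,0,0,-0.5,0,0],[-0.15,0,0,0,-0.5,0,0],[0,0,0,0,0,0,0]]]'
```

```text
clock: 7.3
tool_pos: [0.5574, 0.1714, 0.1879]
orientation: [-89.9, -0.3, 172.4]
force: [-17.3, 3.3, 9.4]
opening: 0.0007
clock: 7.55
tool_pos: [0.5576, 0.1711, 0.1879]
orientation: [-89.9, -0.6, 173.4]
force: [-29.7, 7.7, 16.5]
opening: 0.0003
```

```bash
python3 -m pendant '[[[0.5,0,0,0,0,0,0],[1,0,0,0,0,0,0],[1.5,0,0,0,0,0,0],[0,-2,0,0,0,0,0],[0,-3,0,0,0,0,0],[0,-3,0,0,0,0,0],[0,0,0,0,0,0,0.6]]]'
python3 - <<'E'
from h import *
c=snapshot("scene"); save(c,"s8",(340,190,100,100))
s=snapshot("top"); save(s,"t8",(60,130,170,220))
E
```

```text
clock: 8.13
tool_pos: [0.5364, 0.1756, 0.2748]
orientation: [-90.3, 0.5, 173.4]
force: [-0.0, -0.5, 1.7]
opening: 0.0032
zoom 6.0
zoom 2.727272727272727
```

View pics/s8.png

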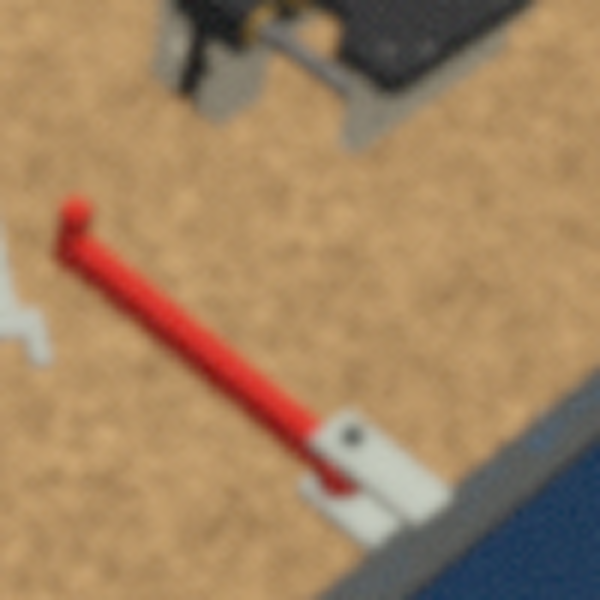

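View pics/t8.png

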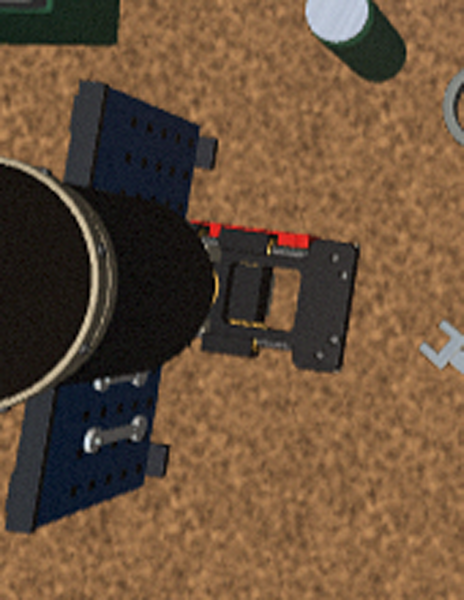

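```bash
python3 - <<'E'
from h import *
delta([.64,-.25,.275],93)
c=snapshot("scene")
show=back(c,[(76.5/6-.5+340,207.5/6-.5+190)],.223)[0]; pin=back(c,[(352.5/6-.5+340,435.5/6-.5+190)],.217)[0]
v=pin-show; print(show,pin,np.hypot(*v[:2]),np.degrees(np.arctan2(v[1],v[0])))
E
```

```text
pos [0.5342 0.175  0.2696] rpy [-90.14   0.18 173.32] F [-0.16  0.22 -0.96] t 8.2333 open 0.01
shift cm [-15.45  -0.59  40.98] turn [ 2.400e-01  8.033e+01 -5.000e-02]
[0.57311541 0.15296194 0.223     ] [0.58510864 0.2861071  0.217     ] 0.13368422087707837 84.852897352163
```

```bash
python3 -m pendant '[[[-1.1,-0.1,2.93,0,0,0,0.85],[-1.1,-0.1,2.93,0,0,0,0.85],[-1.1,-0.1,2.93,0,0,0,0.85],[-1.1,-0.1,2.93,0,0,0,0.85],[-1.1,-0.1,2.93,0,0,0,0.85],[-1.1,-0.1,2.93,0,0,0,0.85],[-1.1,0,2.93,0,0,0,0.85],[-1.1,0,2.93,0,0,0,0.85],[-1.1,0,2.93,0,0,0,0.85],[-1.1,0,2.93,0,0,0,0.85]]]'
python3 -m pendant '[[[0,0,0,0,6.7,0,0.85],[0,0,0,0,6.7,0,0.85],[0,0,0,0,6.7,0,0.85],[0,0,0,0,6.7,0,0.85],[0,0,0,0,6.7,0,0.85],[0,0,0,0,6.7,0,0.85],[0,0,0,0,6.7,0,0.85],[0,0,0,0,6.7,0,0.85],[0,0,0,0,6.7,0,0.85],[0,0,0,0,6.7,0,0.85],[0,0,0,0,6.7,0,0.85],[0,0,0,0,6.7,0,0.85]]]'
python3 - <<'E'
from h import *
delta([.64,-.25,.275],93)
s=snapshot("top"); save(s,"t9",(60,130,320,200)); save(s,"t9h",(80,180,110,60)); save(s,"t9l",(320,165,70,60))
c=snapshot("scene"); save(c,"s9",(180,120,130,130)); save(c,"s9l",(190,160,60,70))
E
```

```text
clock: 9.12
tool_pos: [0.6084, -0.1308, 0.2725]
orientation: [-90.0, -0.1, 173.3]
force: [-0.0, -0.1, 0.1]
opening: 0.074
clock: 10.12
tool_pos: [0.6083, -0.1292, 0.2723]
orientation: [-89.9, -0.0, 92.6]
force: [0.6, 0.4, 0.3]
opening: 0.0749
pos [ 0.6083 -0.1292  0.2723] rpy [-89.87  -0.    92.58] F [0.56 0.39 0.25] t 10.1167 open 0.0749
shift cm [-12.21  -0.27  -2.62] turn [-0.13 -0.42  0.  ]
zoom 2.5
zoom 7.2727272727272725
zoom 10.0
zoom 4.615384615384615
zoom 8.571428571428571
```

View pics/t9.png

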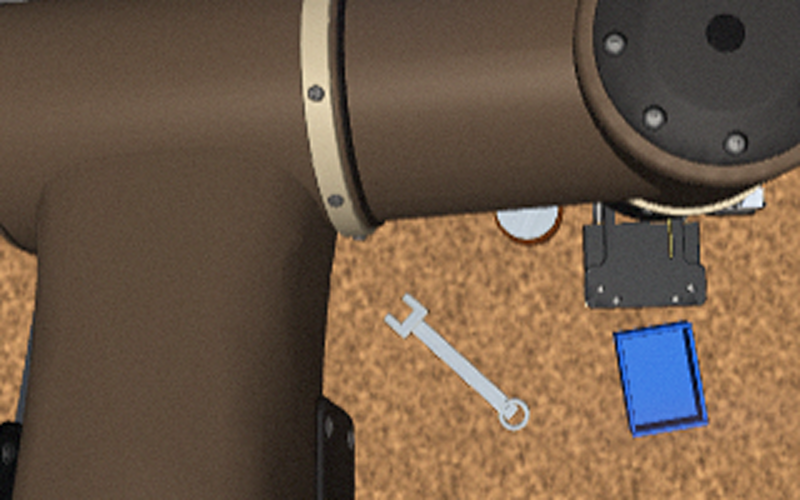

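View pics/t9h.png

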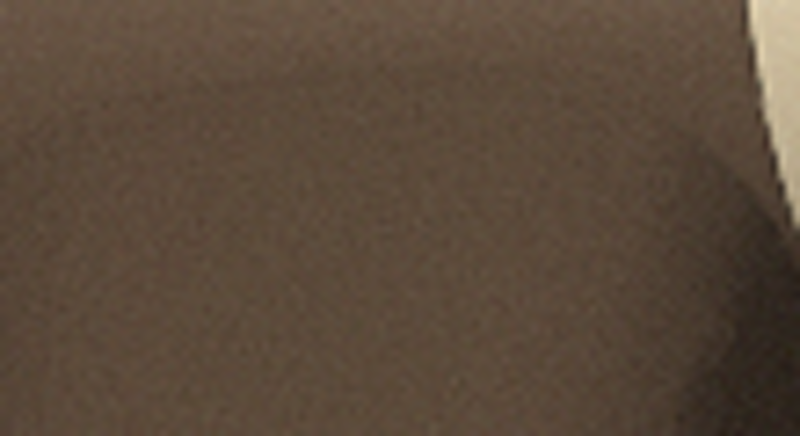

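View pics/s9l.png

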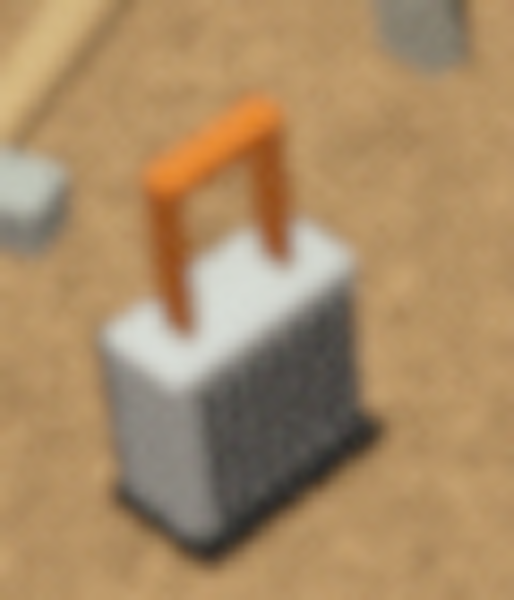

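View pics/t9l.png

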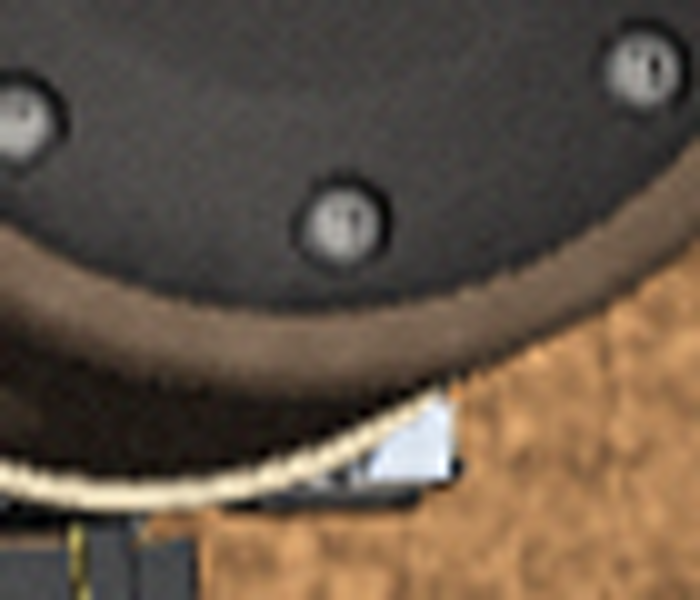

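```bash
python3 -m pendant '[[[-3,0,-0.65,0,0,0,0.85],[-3,0,-0.65,0,0,0,0.85],[-3,0,-0.65,0,0,0,0.85],[-2,0,-0.4,0,0,0,0.85],[-1.2,0,-0.27,0,-0.4,0,0.85],[0,0,0,0,0,0,0.85]]]'
python3 - <<'E'
from h import *
delta([.64,-.25,.109],93)
s=snapshot("top"); save(s,"t10",(300,120,140,130))
c=snapshot("scene"); save(c,"s10",(170,80,130,150))
E
```

```text
clock: 10.72
tool_pos: [0.6411, -0.2519, 0.2722]
orientation: [-89.9, -0.0, 93.4]
force: [0.0, 0.5, -0.9]
opening: 0.0741
pos [ 0.6411 -0.2519  0.2722] rpy [-8.987e+01 -1.000e-02  9.342e+01] F [ 0.03  0.48 -0.89] t 10.7167 open 0.0741
shift cm [ 0.19 16.32  0.06] turn [-0.13  0.42  0.01]
zoom 4.615384615384615
zoom 4.0
```

View pics/s10.png

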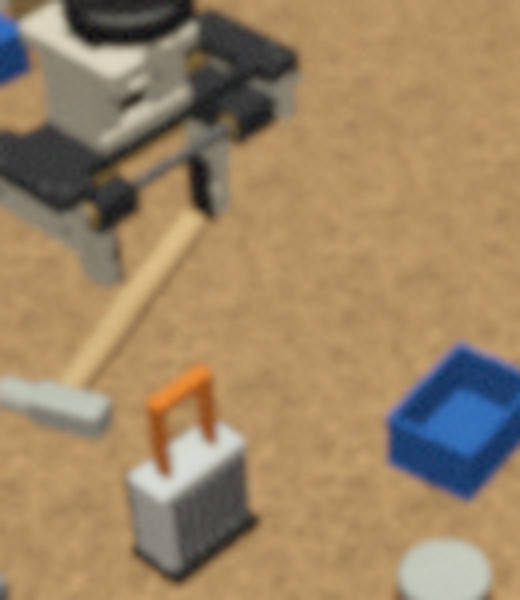

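```bash
python3 -m pendant '[[[0.1,3,0,0,0,0,0.85],[0.1,3,0,0,0,0,0.85],[0,2.5,0,0,0,0,0.85],[0,1.5,0,0,0,0,0.85],[0,1,0,0,0,0,0.85],[0,0,0,0,0,0,0.85]]]'
python3 - <<'E'
from h import *
delta([.64,-.25,.109],93)
s=snapshot("top"); save(s,"t11",(300,120,140,130))
c=snapshot("scene"); save(c,"s11",(180,120,80,100))
E
```

```text
clock: 11.32
tool_pos: [0.64, -0.2464, 0.1618]
orientation: [-89.8, -0.1, 93.4]
force: [-1.2, 0.8, 0.2]
opening: 0.0746
pos [ 0.64   -0.2464  0.1618] rpy [-8.981e+01 -6.000e-02  9.343e+01] F [-1.2   0.75  0.21] t 11.3167 open 0.0746
shift cm [-0.37  5.28  0.  ] turn [-0.19  0.43  0.06]
zoom 4.615384615384615
zoom 6.0
```

View pics/s11.png

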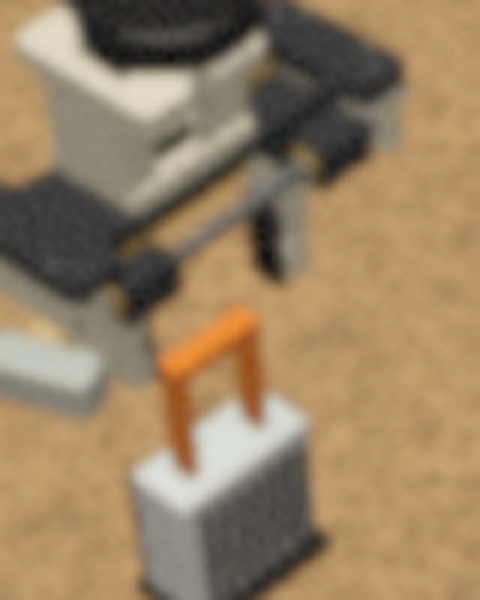

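View pics/t11.png

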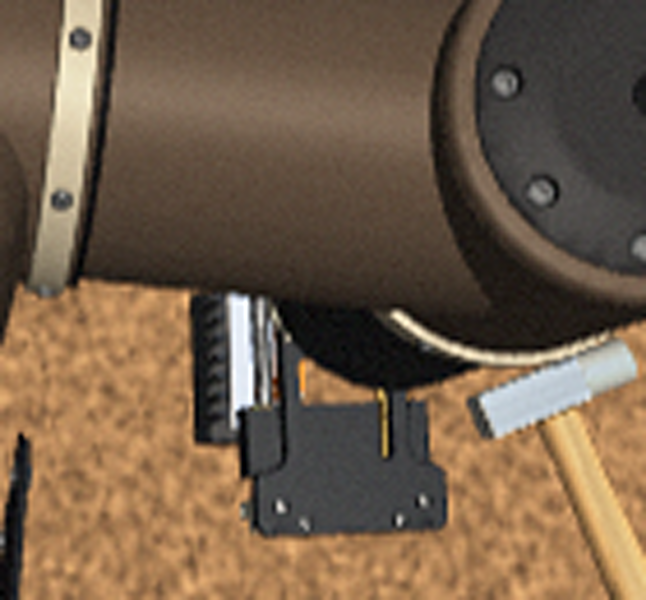

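```bash
python3 -m pendant '[[[-0.1,1.2,0,0,0,0,0.85],[0,1.2,0,0,0,0,0.85],[0,1.2,0,0,0,0,0.85],[0,1,0,0,0,0,0.85],[0,0.7,0,0,0,0,0.85],[0,0,0,0,0,0,0.85]]]'
python3 - <<'E'
from h import *
delta([.64,-.25,.109],93)
c=snapshot("scene"); save(c,"s12",(180,120,80,100))
E
```

```text
clock: 11.92
tool_pos: [0.64, -0.2485, 0.1086]
orientation: [-89.8, -0.1, 93.3]
force: [-0.5, -0.8, -0.3]
opening: 0.0746
pos [ 0.64   -0.2485  0.1086] rpy [-8.981e+01 -5.000e-02  9.331e+01] F [-0.54 -0.82 -0.35] t 11.9167 open 0.0746
shift cm [-0.15 -0.04  0.01] turn [-0.19  0.31  0.05]
zoom 6.0
```

View pics/s12.png

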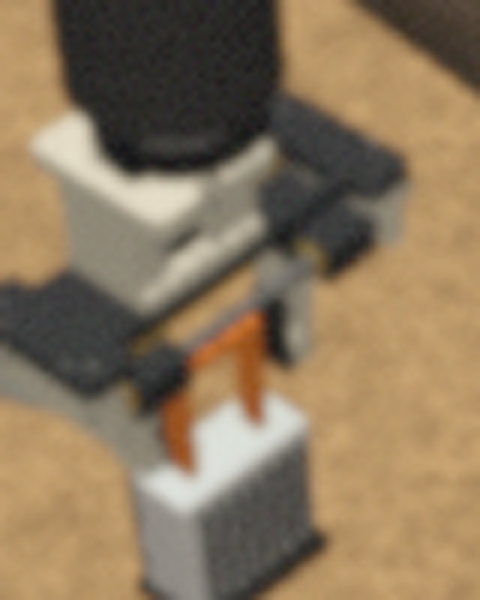

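Straddled. Close.

```bash
python3 -m pendant '[[[0,0,0,0,0,0,0.4],[0,0,0,0,0,0,0.4],[0,0,0,0,0,0,0.3],[0,0,0,0,0,0,0.3],[0,0,0,0,0,0,0.3],[0,0,0,0,0,0,0.3]]]'
python3 -m pendant '[[[0,0,0,0,0,0,0.2],[0,0,0,0,0,0,0.2],[0,-0.5,0,0,0,0,0.2],[0,-1,0,0,0,0,0.2],[0,-1,0,0,0,0,0.2],[0,0,0,0,0,0,0.2]]]'
python3 - <<'E'
from h import *
c=snapshot("scene"); save(c,"s13",(180,120,80,100))
E
```

```text
clock: 12.47
tool_pos: [0.641, -0.2488, 0.1115]
orientation: [-90.0, 0.0, 93.3]
force: [-2.4, 0.4, 2.3]
opening: 0.0501
clock: 12.97
tool_pos: [0.6427, -0.2491, 0.1389]
orientation: [-90.2, 0.1, 93.4]
force: [1.3, 0.3, -3.4]
opening: 0.05
zoom 6.0
```

View pics/s13.png

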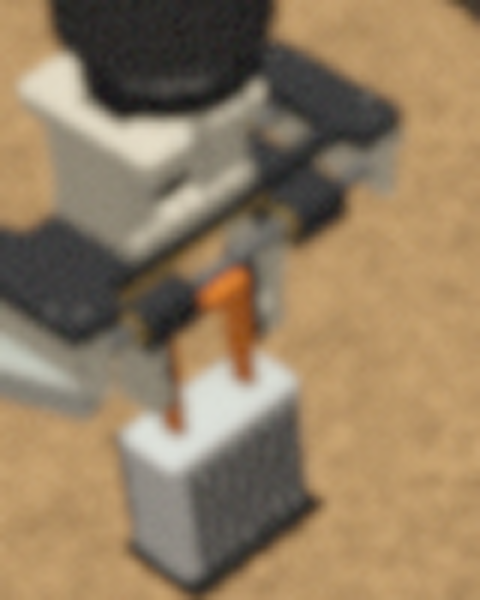

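```bash
python3 -m pendant '[[[0,-1,0,0,0,0,0.2],[0,-1.5,0,0,0,0,0.2],[0,-2,0,0,0,0,0.2],[0,-2,0,0,0,0,0.2],[0,-2,0,0,0,0,0.2],[0,-2,0,0,0,0,0.2],[0,-1.5,0,0,0,0,0.2],[0,-1,0,0,0,0,0.2],[0,0,0,0,3,0,0.2],[0,0,0,0,3,0,0.2],[0,0,0,0,2.9,0,0.2],[0,0,0,0,0,0,0.2]]]'
python3 - <<'E'
from h import *
delta([.566,.0862,.27],84.4)
E
```

```text
clock: 14.02
tool_pos: [0.6408, -0.2486, 0.2657]
orientation: [-89.9, -0.0, 84.3]
force: [-0.5, -0.9, -4.5]
opening: 0.0498
pos [ 0.6408 -0.2486  0.2657] rpy [-8.994e+01 -2.000e-02  8.429e+01] F [-0.5  -0.88 -4.54] t 14.0167 open 0.0498
shift cm [32.57 -0.41 10.77] turn [-0.06 -0.11  0.02]
```

```bash
python3 -m pendant '[[[1,0,0.3,0,0,0,0.2],[2,0,0.7,0,0,0,0.2],[3,0,1,0,0,0,0.2],[3.2,0,1.1,0,0,0,0.2],[3.2,0,1.1,0,0,0,0.2],[3.2,0,1.1,0,0,0,0.2],[3.2,0,1.1,0,0,0,0.2],[3.2,0,1.1,0,0,0,0.2],[3.2,0,1.1,0,0,0,0.2],[3.2,0,1.1,0,0,0,0.2],[2.5,0,0.7,0,0,0,0.2],[0,0,0,0,0,0,0.2]]]'
python3 -m pendant '[[[0.7,0,0.3,0,0,0,0.2],[0,0,0,0,0,0,0.2],[0,0,0,0,0,0,0.2]]]'
python3 - <<'E'
from h import *
delta([.566,.0862,.2],84.4)
s=snapshot("top"); save(s,"t14",(60,130,200,150)); save(s,"t14h",(85,180,100,50))
c=snapshot("scene"); save(c,"s14",(300,130,160,140))
E
```

```text
clock: 15.02
tool_pos: [0.5666, 0.0732, 0.2662]
orientation: [-90.0, -0.1, 84.7]
force: [0.4, 0.3, -4.2]
opening: 0.0498
clock: 15.27
tool_pos: [0.5651, 0.076, 0.266]
orientation: [-90.0, 0.0, 84.5]
force: [-0.1, -0.6, -4.6]
opening: 0.05
pos [0.5651 0.076  0.266 ] rpy [-8.999e+01  1.000e-02  8.448e+01] F [-0.06 -0.65 -4.63] t 15.2667 open 0.05
shift cm [1.02 6.6  0.01] turn [-0.01  0.08 -0.01]
zoom 4.0
zoom 8.0
zoom 4.285714285714286
```

View pics/t14.png

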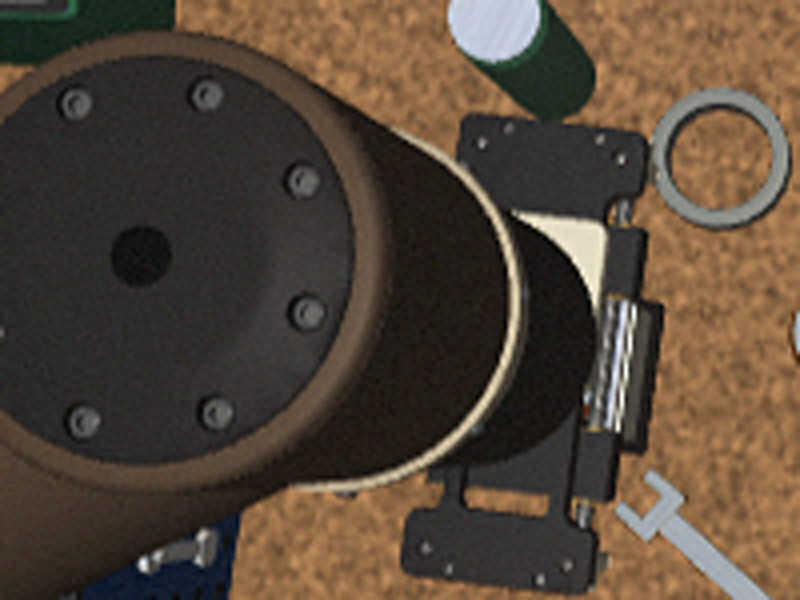

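View pics/s14.png

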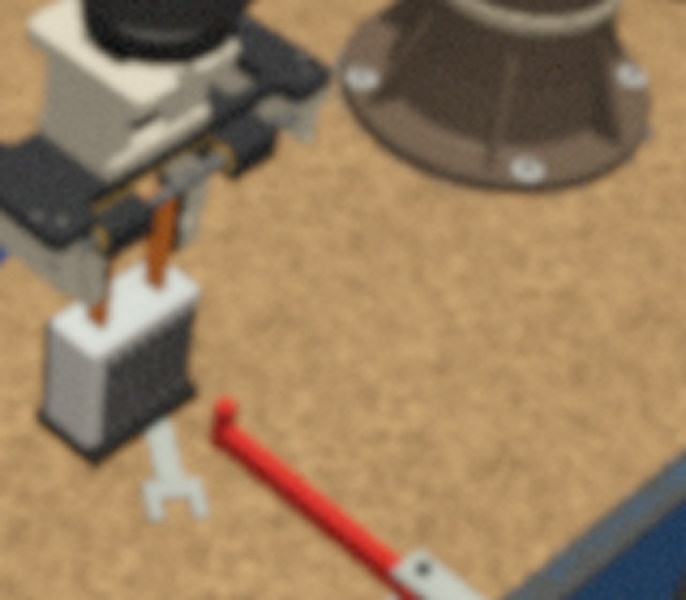

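```bash
python3 -m pendant '[[[0,1,0,0,0,0,0.2],[0,1.3,0,0,0,0,0.2],[0,1.3,0,0,0,0,0.2],[0,1.3,0,0,0,0,0.2],[0,1,0,0,0,0,0.2],[0,0.7,0,0,0,0,0.2],[0,0,0,0,0,0,0.2],[0,0,0,0,0,0,0.2]]]'
python3 - <<'E'
from h import *
delta([.566,.0862,.2],84.4)
s=snapshot("top"); save(s,"t15",(85,180,160,100))
c=snapshot("scene"); save(c,"s15",(300,150,130,110))
for t in [.13,.1]: print(proj(c,[[.5863-.0993*t,.2852-.995*t,.208]]))
E
```

```text
clock: 16.03
tool_pos: [0.5654, 0.0758, 0.1998]
orientation: [-90.0, 0.0, 84.4]
force: [0.3, -1.0, -3.6]
opening: 0.0499
pos [0.5654 0.0758 0.1998] rpy [-8.998e+01  3.000e-02  8.442e+01] F [ 0.34 -0.96 -3.59] t 16.0333 open 0.0499
shift cm [ 1.04 -0.02  0.04] turn [-0.02  0.02 -0.03]
zoom 5.0
zoom 5.454545454545454
[[352.40802813 229.1859021 ]]
[[362.17162306 237.00223665]]
```

View pics/s15.png

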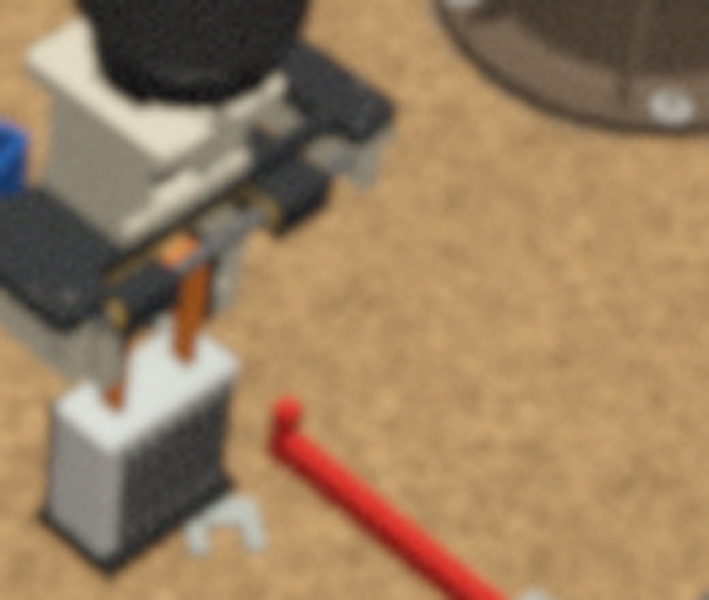

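View pics/t15.png

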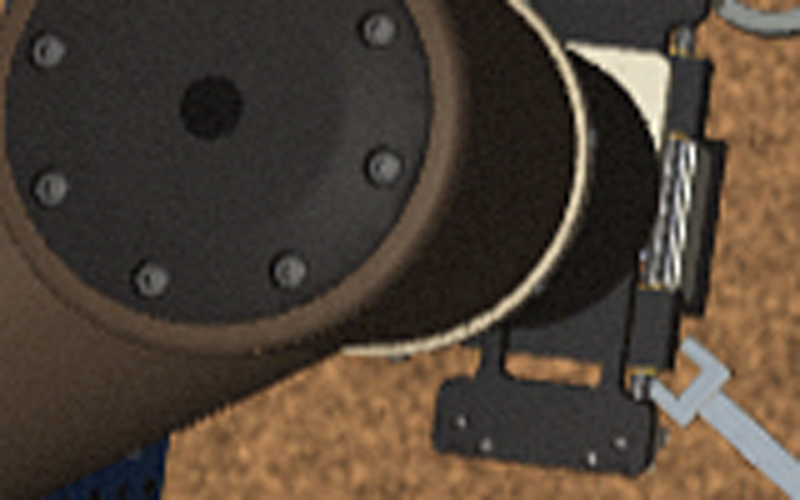

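```bash
cat >> h.py <<'E'
def overlay(c,eye,yaw,name,box,hy=84.6,pin=(.586,.2855)):
    x0,y0,w,h=box; f=min(800/w,600/h); i=cv2.resize(c["image"][y0:y0+h,x0:x0+w,::-1].copy(),None,fx=f,fy=f,interpolation=2)
    M=R.from_euler('z',yaw,degrees=True).as_matrix()
    def dr(P,col,cl=True):
        q=((proj(c,P)-[x0,y0]+.5)*f-.5); cv2.polylines(i,[np.int32(q.round())],cl,col,1)
    rect=lambda a,b,z:np.array([[-a,-b,z],[a,-b,z],[a,b,z],[-a,b,z]])@M.T+eye
    dr(rect(.04,.018,-.058),(0,255,0)); dr(rect(.042,.025,-.133),(0,255,255)); dr(rect(.025,.006,.008),(255,255,0))
    H=R.from_euler('z',hy,degrees=True).as_matrix(); p=np.array([*pin,.208])
    dr(np.array([[-.01,-.005,0],[-.13,-.005,0],[-.13,.005,0],[-.01,.005,0]])@H.T+p,(255,0,255))
    dr(np.array([[-.14,-.005,.015],[-.13,-.005,.015],[-.13,.005,.015],[-.14,.005,.015]])@H.T+p,(255,0,255))
    cv2.imwrite(f"pics/{name}.png",i)
E
python3 - <<'E'
from h import *
c=snapshot("scene"); overlay(c,np.array([.5654,.0755,.2335]),-5.6,"o15",(300,150,130,110))
E
```

```text
(no output)
```

View pics/o15.png

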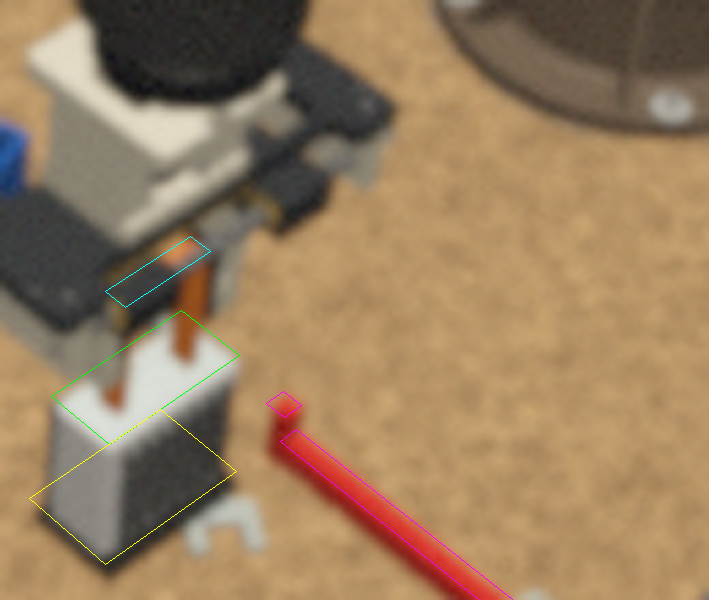

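```bash
python3 -m pendant '[[[0.5,0,0,0,0,0,0.2],[0.9,0,0,0,0,0,0.2],[0.9,0,0,0,0,0,0.2],[0.9,0,0,0,0,0,0.2],[0.9,0,0,0,0,0,0.2],[0.9,0,0,0,0,0,0.2],[0.6,0,0,0,0,0,0.2],[0,0,0,0,0,0,0.2]]]'
python3 - <<'E'
from h import *
delta([.5789,.2106,.2],84.4)
o=ctrl.get_obs()
c=snapshot("scene"); overlay(c,o["tool_pos"]+[0,0,.0335],-5.6,"o16",(320,150,110,100)); save(c,"s16",(320,150,110,100))
E
```

```text
clock: 16.85
tool_pos: [0.571, 0.1334, 0.1999]
orientation: [-90.0, -0.0, 84.5]
force: [0.2, -0.6, -3.7]
opening: 0.0498
pos [0.571  0.1334 0.1999] rpy [-9.000e+01 -1.000e-02  8.451e+01] F [ 0.23 -0.59 -3.73] t 16.85 open 0.0498
shift cm [ 7.76 -0.01 -0.05] turn [0.   0.11 0.01]
zoom 6.0
```

View pics/o16.png

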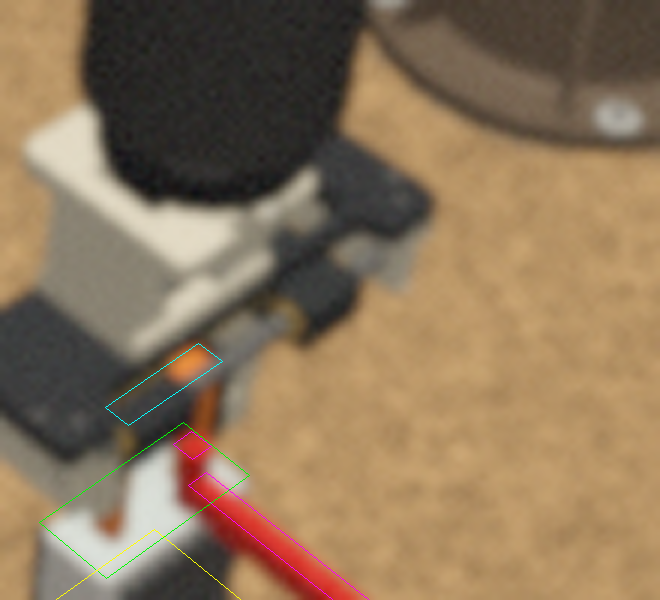

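View pics/s16.png

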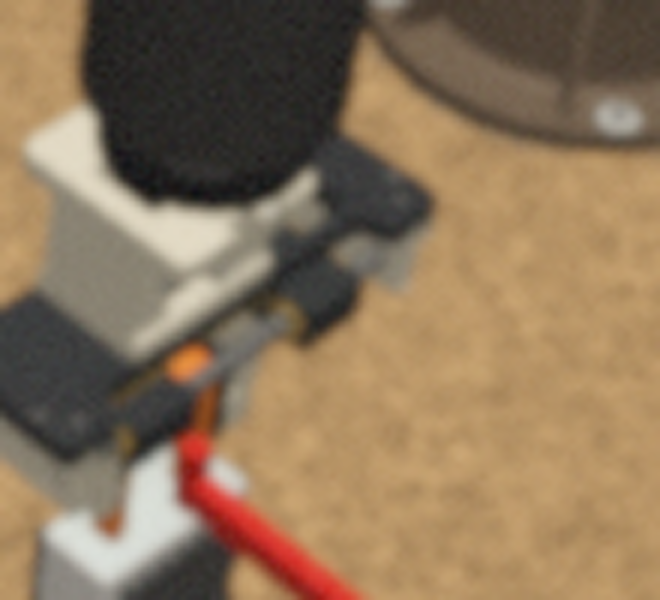

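```bash
python3 -m pendant '[[[0.4,0,0,0,0,0,0.2],[0.6,0,0,0,0,0,0.2],[0.6,0,0,0,0,0,0.2],[0.6,0,0,0,0,0,0.2],[0.6,0,0,0,0,0,0.2],[0,0,0,0,0,0,0.2]]]'
python3 -m pendant '[[[0.6,0,0,0,0,0,0.2],[0.8,0,0,0,0,0,0.2],[0.9,0,0,0,0,0,0.2],[0.9,0,0,0,0,0,0.2],[0.8,0,0,0,0,0,0.2],[0.6,0,0,0,0,0,0.2],[0,0,0,0,0,0,0.2]]]'
python3 - <<'E'
from h import *
delta([.5789,.2106,.2],84.4)
o=ctrl.get_obs()
c=snapshot("scene"); save(c,"s17",(330,160,130,140))
s=snapshot("top"); save(s,"t17",(60,150,160,120))
E
```

```text
clock: 17.4
tool_pos: [0.5738, 0.1609, 0.2]
orientation: [-90.0, -0.0, 84.5]
force: [-0.8, -0.4, -5.0]
opening: 0.0498
clock: 17.98
tool_pos: [0.5781, 0.207, 0.1999]
orientation: [-90.0, -0.0, 84.5]
force: [0.6, -0.9, -4.2]
opening: 0.0499
pos [0.5781 0.207  0.1999] rpy [-9.000e+01 -1.000e-02  8.449e+01] F [ 0.6  -0.91 -4.19] t 17.9833 open 0.0499
shift cm [ 0.37 -0.01 -0.04] turn [0.   0.09 0.01]
zoom 4.285714285714286
zoom 5.0
```

View pics/s17.png

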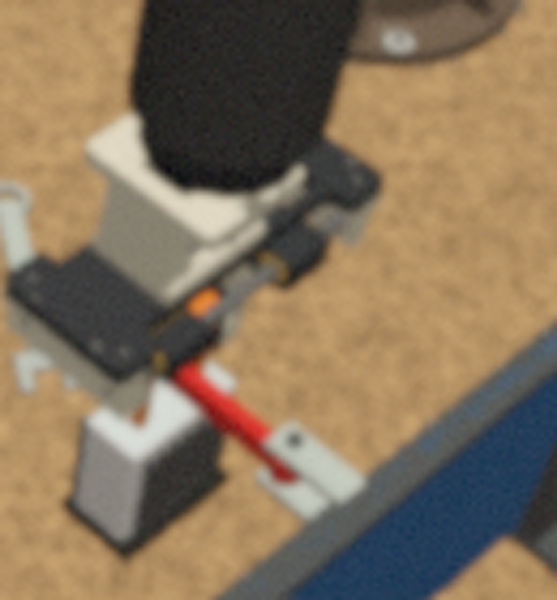

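```bash
python3 -m pendant '[[[0,0.5,0,0,0,0,0.2],[0,0.6,0,0,0,0,0.2],[0,0.6,0,0,0,0,0.2],[0,0.3,0,0,0,0,0.2],[0,0.2,0,0,0,0,0.2],[0,0,0,0,0,0,0.2]]]'
python3 -m pendant '[[[0,0.1,0,0,0,0,0.2],[0,0.1,0,0,0,0,0.2],[0,0,0,0,0,0,0.2]]]'
python3 -m pendant '[[[0,0.1,0,0,0,0,0.2],[0,0,0,0,0,0,0.2]]]'
```

```text
clock: 18.58
tool_pos: [0.5777, 0.2052, 0.1773]
orientation: [-89.9, 0.0, 84.4]
force: [0.1, 0.1, -4.1]
opening: 0.0496
clock: 18.83
tool_pos: [0.5782, 0.2056, 0.1764]
orientation: [-90.0, -0.0, 84.4]
force: [-0.6, 0.7, -4.3]
opening: 0.0498
clock: 19.0
tool_pos: [0.5783, 0.2056, 0.1762]
orientation: [-90.1, -0.0, 84.4]
force: [-1.7, -1.2, 2.6]
opening: 0.05
```

```bash
python3 - <<'E'
from h import *
c=snapshot("scene"); save(c,"s18",(330,160,130,140))
E
```

```text
zoom 4.285714285714286
```

View pics/s18.png

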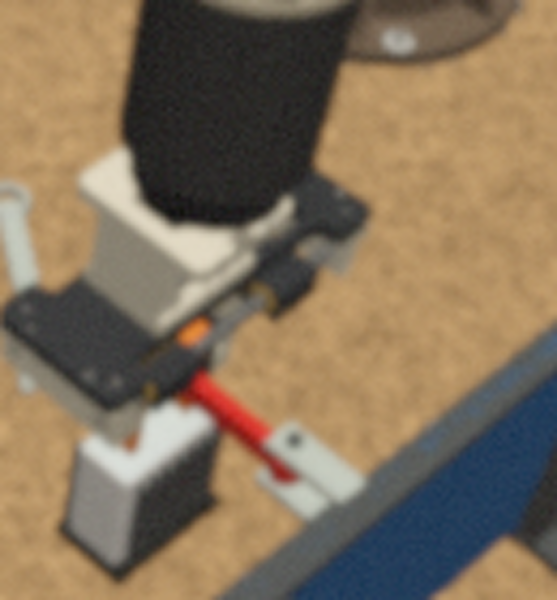

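```bash
python3 -m pendant '[[[0,0,0,0,0,0,0.55],[0,0,0,0,0,0,0.6],[0,0,0,0,0,0,0.65],[0,0,0,0,0,0,0.75],[0,0,0,0,0,0,0.85],[0,0,0,0,0,0,0.85],[0,0,0,0,0,0,0.85]]]'
python3 - <<'E'
from h import *
c=snapshot("scene"); save(c,"s19",(330,160,130,140))
E
```

```text
clock: 19.63
tool_pos: [0.578, 0.2055, 0.1749]
orientation: [-90.0, 0.0, 84.4]
force: [-0.3, -0.6, 0.4]
opening: 0.0734
zoom 4.285714285714286
```

View pics/s19.png

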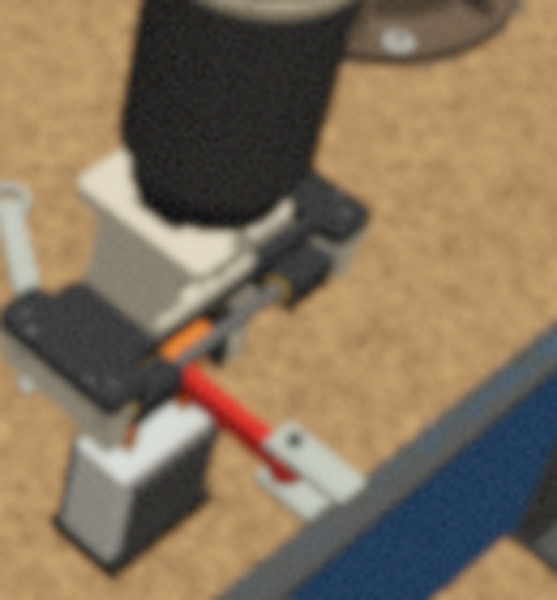

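```bash
python3 -m pendant '[[[0,-0.5,0,0,0,0,0.85],[0,-1,0,0,0,0,0.85],[0,-1,0,0,0,0,0.85],[0,-1,0,0,0,0,0.85],[0,-2,0,0,0,0,0.85],[0,-2,0,0,0,0,0.85],[0,-2,0,0,0,0,0.85],[0,-1,0,0,0,0,0.85],[0,0,0,0,0,0,0.85]]]'
python3 -m pendant '[[[0,-0.5,1.5,0,0,0,0.85],[0,-0.5,2.5,0,0,0,0.85],[0,0,2.5,0,0,0,0.85],[0,0,2.5,0,0,0,0.85],[0,0,2,0,0,0,0.85],[0,0,1,0,0,0,0.85],[0,0,0,0,0,0,0.85]]]'
python3 - <<'E'
from h import *
c=snapshot("scene"); save(c,"s20",(340,180,110,100)); overlay(c,np.array([.5775,.2055,.208]),-5.6,"o20",(340,180,110,100))
save(c,"s20f")
s=snapshot("top"); save(s,"t20"); save(s,"t20h",(60,150,160,150))
E
```

```text
clock: 20.43
tool_pos: [0.5792, 0.2061, 0.2838]
orientation: [-90.3, -0.2, 84.4]
force: [-0.9, 0.4, 0.3]
opening: 0.0745
clock: 21.02
tool_pos: [0.4569, 0.2172, 0.2902]
orientation: [-90.0, -0.0, 84.5]
force: [0.6, -0.4, 0.8]
opening: 0.0745
zoom 6.0
zoom 1.4285714285714286
zoom 1.4285714285714286
zoom 4.0
```

View pics/s20.png

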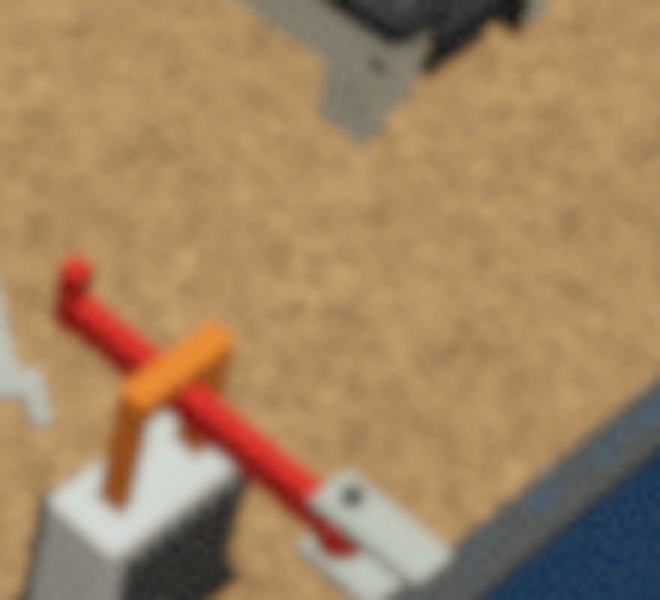

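View pics/o20.png

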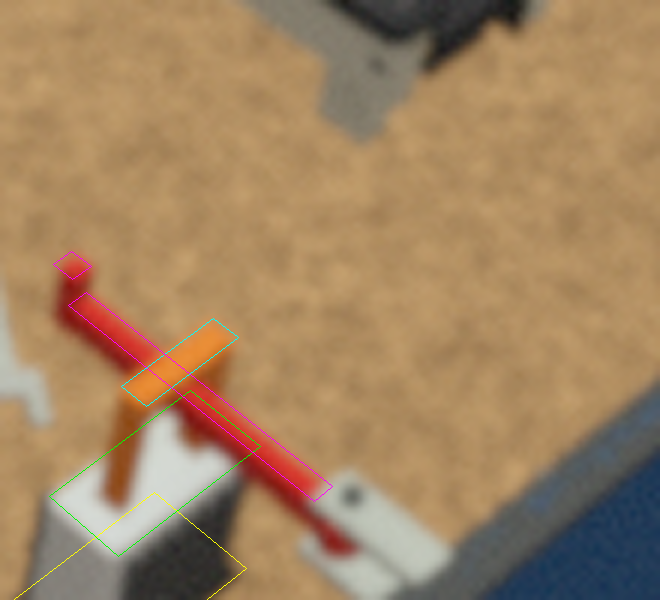

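View pics/t20.png

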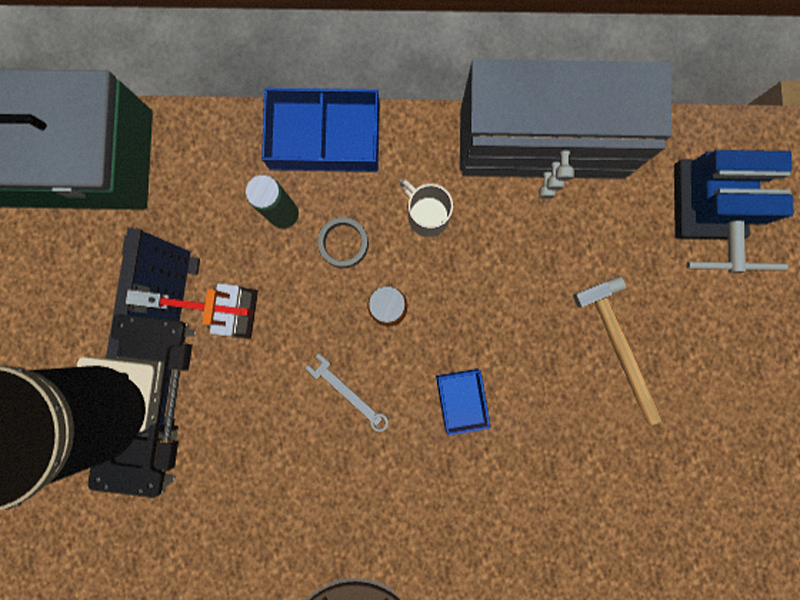

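```bash
python3 -m pendant '[[[0,-1,0,0,0,0,0.85],[0,-2,0,0,0,0,0.85],[0,-2,0,0,0,0,0.85],[0,-2,0,0,0,0,0.85],[0,0,0,0,0,0,0.85],[0,0,0,0,0,0,0.85],[0,0,0,0,0,0,0.85],[0,0,0,0,0,0,0.85],[0,0,0,0,0,0,0.85],[0,0,0,0,0,0,0.85]]]'
python3 - <<'E'
from h import *
c=snapshot("scene"); save(c,"s21",(320,190,120,110)); 
s=snapshot("top"); save(s,"t21h",(80,180,110,70))
E
```

```text
clock: 21.95
tool_pos: [0.4585, 0.217, 0.3594]
orientation: [-90.0, 0.1, 84.4]
force: [-0.0, -0.9, -0.1]
opening: 0.0744
zoom 5.454545454545454
zoom 7.2727272727272725
```

View pics/s21.png

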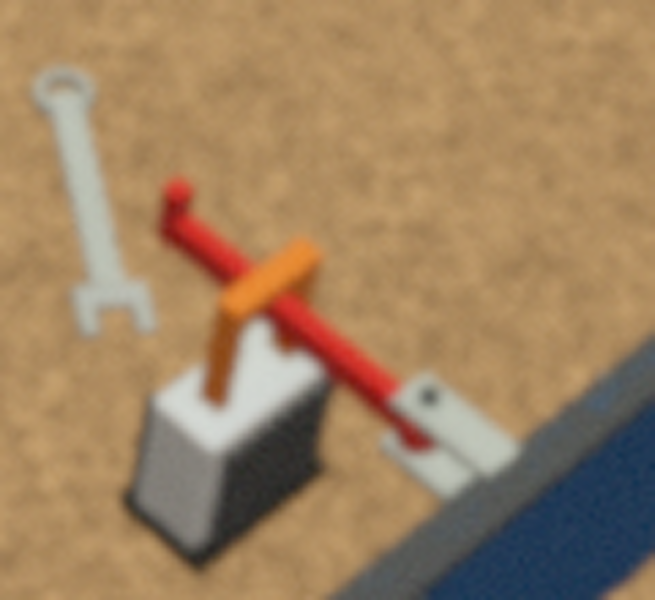

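View pics/t21h.png

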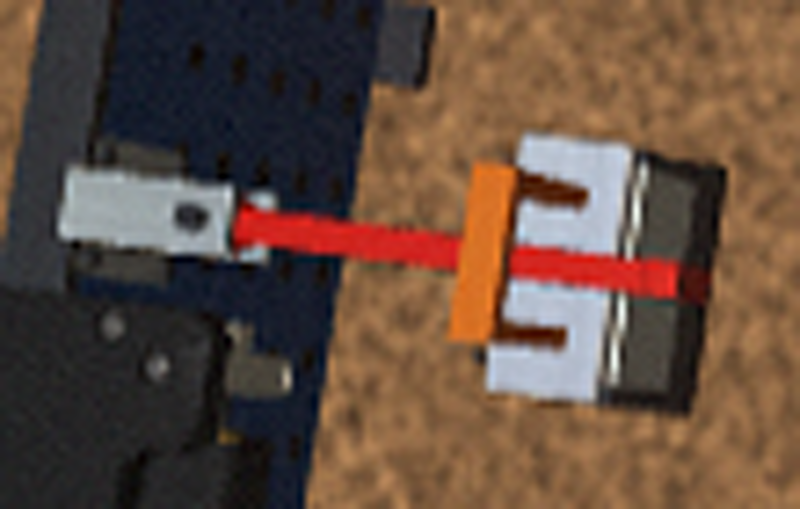

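```bash
python3 - <<'E'
from h import *
import numpy as np
s=snapshot("top"); c=snapshot("scene"); E=np.array([.5775,.2055,.208])
overlay(s,E,-5.6,"o22t",(80,180,110,70)); overlay(c,E,-5.6,"o22s",(320,190,120,110))
# hook angle from top
b=(80,180);f=7.2727
P=lambda u,v,z:back(s,[((u+.5)/f-.5+b[0],(v+.5)/f-.5+b[1])],z)[0]
pin=P(192,216,.217); tip=P(692,281,.223); v=pin-tip; print(pin,tip,np.hypot(*v[:2]),np.degrees(np.arctan2(v[1],v[0])))
E
```

```text
[0.58678594 0.28432565 0.217     ] [0.57110777 0.14098302 0.223     ] 0.14419748169938673 83.75805985160274
```

View pics/o22t.png

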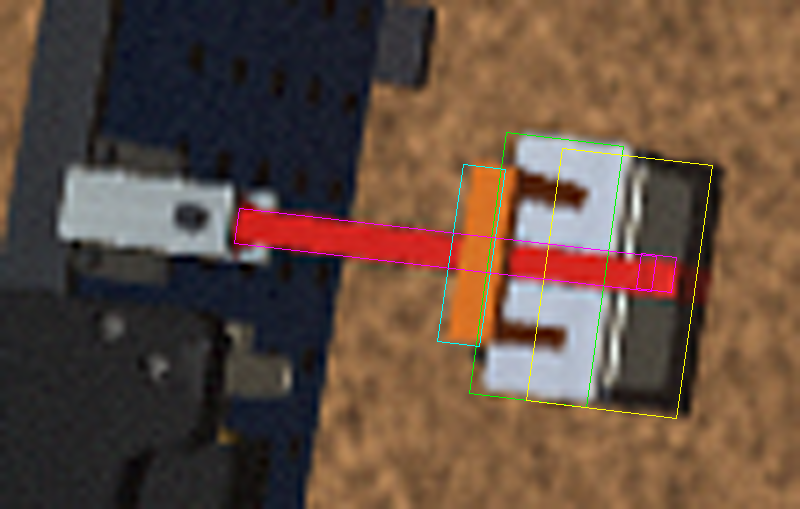

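View pics/o22s.png

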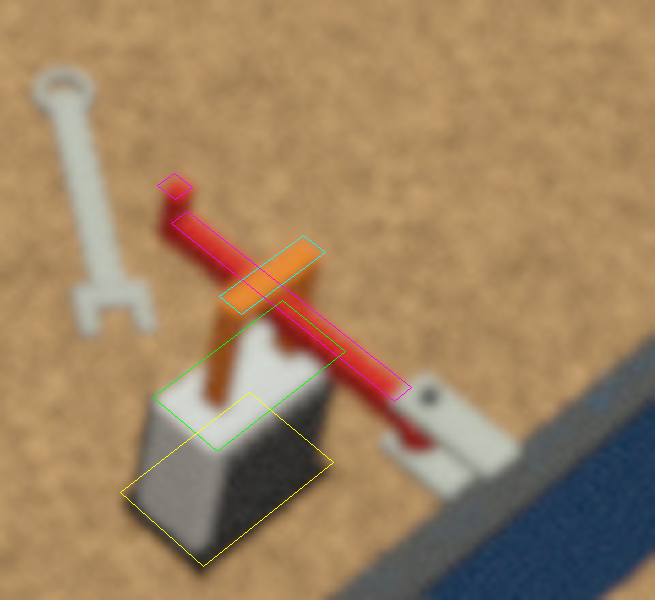

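```bash
python3 - <<'E'
from plant import ctrl
print(ctrl.close_job(), ctrl.get_obs()["clock"])
E
```

```text
the job is handed in; nothing more can be done
the job is handed in; nothing more can be done
```

The hook is swung fully out and the lamp hangs on it by its orange loop, about 80 mm from the pin, with the white lens facing away from the panel. I pushed the hook round with closed fingers until it met its end stop, where the force reached about 35 N. I then carried the lamp over by its loop legs and lowered it on until the hook took its weight. The job was handed in at about 22 s.

**Hook angle:** after release, the top camera gave the hook at 83.8° in world axes, against a panel measured at about -5.9°. That makes it about 90° to the panel. The other camera gave 84.9° before hanging and showed the tip in the same place afterwards, so the two cameras disagree by about 1°.

**Lamp:** after release it matched the expected hanging pose in both pictures to within a few millimetres, and its loop is clear of the upturned end. In the overlays it may lean a few degrees at most; I did not measure that further.

**Other things:** the last full picture showed the other things on the bench in place by eye. The gripper was well clear of everything when I handed in.

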